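# Start the lag screw square in the sloping sculpture stand

### The job

One of the two sloping stands has a lag screw that still stands proud of its steel plate. Take the square-bit driver from its wooden block, put it squarely into the recess of that screw on the screw's axis, and only then turn the screw clockwise at least half a turn, so that the thread bites straight. Turn it with the driver, not with the fingers, then stand the driver upright back in its block; do not shift the two plaster casts.

Things in the scene. Friction and masses are not known exactly. Their poses are not given: they have to be found in the camera images.
- driver: Hand driver, 0.16 kg, 121 mm long. Origin: centre of the bit's end; z towards the handle. From the end: lead-in 8x8 mm to 2 mm, square bit 10.4x10.4 mm to 17 mm, shaft 14 mm thick to 54 mm, square wooden handle 28x28 mm to 118 mm, 3 mm cap. Flats of bit and handle are parallel to its x and y. Starts upright in its block, handle resting on the block, turned up to 0.6 rad relative to it.
- block_hole (a point): Centre of the hole in the top face of the driver block, on that face, z up. The block is fixed, wooden, 80 x 80 mm and 60 mm high, with one through hole 20 mm in diameter. The driver stands in it with its origin 54 mm below this point.
- recess_mouth (a point): Centre of the mouth of the square recess in the screw's head, on the head's upper face; goes down with the screw but does not turn with it. z points out along the screw's axis, 32 degrees from vertical; x points uphill. Head: round, 34 mm in diameter, 14 mm high. Recess: 12 x 12 mm, 11 mm deep. Its turn about the axis is NOT given: -45 to 45 degrees from this frame, to be seen or felt.
- lag_screw: The screw to be started, without its turning: origin at the underside of its head, z out along the axis. At the start the underside is 12 mm above the plate. It turns clockwise (looking down onto its head) against about 0.15 N m, going in 8 mm per turn, one turn at most; it cannot be backed out past its start. Pressing alone does not move it.
- screw_depth (a joint): How far the screw has been turned in along its axis, m: 0 at the start, 0.004 after half a turn, 0.008 after one turn.
- stand_open: Fixed sloping stand of the screw to be started: plywood base 150 x 120 mm, sloping top 130 x 120 mm with an 80 x 80 mm steel plate, its face centre 105 mm above the origin (centre of the underside). Slope 32 degrees, low edge towards the stand's -x (about towards the robot). The screw stands at the plate's centre, normal to it.
- stand_done: The other stand, the same in all but that its screw is already home, its head on the plate. The two stands may have changed sides. Leave it as it is.
- cast_a: White branching plaster cast, base 68 mm in diameter, about 110 mm high, loose; origin at the centre of its underside. Stands between the stands towards the far side.
- cast_b: White branching plaster cast, base 68 mm in diameter, about 95 mm high, loose; origin at the centre of its underside. Stands on the robot's right.
- driver_tip (a point): Same point as the driver's origin. The lead-in enters the screw's recess at any angle for 2 mm; the full bit only when square with it, with 0.8 mm play each side and about 10 degrees turning play either way. Feel for it: press lightly (a few N) and turn back, anticlockwise, until the bit drops in, to 11 mm. A quarter turn of search is always enough.
Things that resemble listed ones, but are neither listed nor needed, are in the scene too. Of the things like the driver, leave any that is orange; of the rest the smaller one is meant.

How it is judged:
By the outcome, as a careful person would: the job done as asked, in the order asked, and still so for the second after the job is handed in, with the robot touching nothing.
It also fails if it takes over 72 s, if anything falls off the work surface, if the arm or the gripper's body presses on something with over 40 N, if the wrist force passes 120 N, or if a joint passes its speed limit or range.

### The arm

A 6-joint arm with a two-finger parallel gripper is mounted at the origin on the work surface. World frame = base frame: x ahead of the robot, y to its left, z up, the work surface at z = 0. Lengths are in m, angles in rad, forces in N, time in s.
With the tool pointing down it reaches from about 0.35 to 0.85 m from the base axis. Payload 8.1 kg.
Tool frame: the origin (TCP) lies at the centre of the arm's flange, where the gripper is bolted on; the fingertips stand 186 mm ahead of it and the grasp point (between the pads) lies 167 mm ahead of it (robot.grasp_offset is the distance from the TCP to the grasp point, in m); z points along the fingers, y is the line along which they close (so a half turn about z gives the same grasp; the last joint's range is limited). The gripper opens to 93 mm and grips with 3 to 60 N. Pads are 15 mm wide; open, the fingers measure 128 mm over their backs; the gripper's body (75 mm by 188 mm) begins 65 mm behind the grasp point.
Start: joints at [1.079, 0.13, 1.488, -0, 1.523, -0.085], TCP at [0.237, 0.551, 0.405] pointing down, gripper open.
Joint ranges: [-2.96, 2.96], [-0.89, 2.26], [0.02, 2.5], [-1.34, 4.48], [0, 2.73], [-2.66, 2.66]. Speed limits (rad/s): [2.39, 2.39, 2.79, 3.14, 3.14, 3.14].

### API

Orientations are given as a rotation vector (axis times angle).
In Python, from plant import robot gives the robot as it stands.
- The arm moves only by the tool drive_tool, never from a script. Its argument "moves" is one flat list of numbers, 7 for each row, row after row: the finger opening in mm, from 0 to 93, then the shift along the tool's x, y, z in mm, then the turn, a rotation vector about the tool's x, y, z in degrees. A call has 1 to 8 rows; each row shifts and turns the commanded pose from where the row before left it, along the tool's axes as they then stand; what a row does not reach is not made up. A row lasts 1/10 s, in which the tool goes at most 50 mm and 8.59 degrees, less where a joint would pass 70% of its speed; a pose out of reach is approached as far as the arm can. A call is refused whole if a number of a shift passes 50 or a number of a turn 8.59, either way. A call with a gripper value outside its range is refused whole. The fingers move at their own pace and stop on an object; "grip_force" is the grip in N (left out, the last holds). Time passes only in rows, so rows that do not move let the fingers close. It gives the time, the measured TCP pose, the force, the opening and the grip force at its end, in the units of the state.
- robot.read_state(): the state, without advancing time (a new reading comes with each control period).
- robot.read_camera(name): name is "side" or "top"; returns a dict with "color" (400x640x3 uint8, red, green, blue), "depth" (400x640 float32, m along the optical axis (not along the pixel's ray), 0 where there is no reading), "mtx" (3x3 intrinsics, pixels), "R" (3x3) and "t" (3): a world point X has camera coordinates R X + t. Camera axes: x right, y down, z forward; pixel columns grow to the right and rows downward; lengths in m; the calibration is good to about 2 mm. A picture is of the moment at which its call begins.
- robot.close_job(): hands the job in; it is judged then, once.
The state is a dict: "t": time; "q": joint angles; "dq": joint speeds; "joint_torque": joint torques, N m; "tool_pos": TCP position; "orientation": TCP orientation; "force": force on the tool from outside, world axes, zero at the start; "wrist_torque": the same for the moment, N m; "opening": finger opening in m; "gripper_force": force on a finger pad.
Only numpy, scipy, OpenCV 4.12 (cv2) and the standard library are available. Lean on these libraries where they do the work, as an engineer would, in place of code of your own. Each camera call takes 0.05 s, during which the arm holds its last target. There are 200 camera calls.

## Working session

There is one attempt and no reset: what is moved stays moved. The work goes in short steps, Python scripts to look and compute and a tool call to move; the robot and the scene stay as the last step left them, time stands still between calls to the robot, and variables do not carry over. Pictures are saved under pics/ and viewed, at most 10 in all, crops included, and the job is handed in when it is done.

Besides the shell and the picture viewer there is one more tool, called after "Request:" by a JSON object that holds its "method" and its "body". drive_tool: Moves the arm, as the interface text tells. Its arguments: {"type":"object","properties":{"moves":{"type":"array","items":{"type":"number"}},"grip_force":{"type":"number"}},"required":["moves"]}

```bash
mkdir -p pics; ls; python3 - <<'E'
from plant import robot
import cv2,numpy as np
s=robot.read_state();print({k:np.round(v,3) for k,v in s.items()})
for n in("top","side"):
    c=robot.read_camera(n);np.savez(f"pics/{n}0.npz",**c)
    cv2.imwrite(f"pics/{n}0.png",c["color"][...,::-1]);print(n,c["mtx"],c["R"],c["t"])
E
```

```text
pics
{'t': np.float64(0.0), 'q': array([ 1.079,  0.131,  1.489,  0.   ,  1.523, -0.085]), 'dq': array([ 0.002, -0.   ,  0.001, -0.001,  0.   ,  0.   ]), 'joint_torque': array([ 1.0000e-03, -5.5983e+01, -4.9178e+01,  7.7000e-02,  3.5000e-02,
       -0.0000e+00]), 'tool_pos': array([0.237, 0.551, 0.404]), 'orientation': array([-6.350e-01, -3.076e+00,  3.000e-03]), 'force': array([-0.137, -0.178,  0.371]), 'wrist_torque': array([0.005, 0.032, 0.02 ]), 'gripper_force': np.float64(0.0), 'opening': np.float64(0.093)}
top [[426.24658159   0.         321.3170076 ]
 [  0.         426.24658159 192.14010583]
 [  0.           0.           1.        ]] [[ 0.02257168 -0.99965125 -0.01370735]
 [-0.98347701 -0.01973892 -0.17995372]
 [ 0.1796204   0.01754272 -0.98357957]] [0.00236787 0.55754251 0.94664158]
side [[395.22608738   0.         318.77370879]
 [  0.         395.22608738 193.45176694]
 [  0.           0.           1.        ]] [[-0.84426727 -0.53558127 -0.01911731]
 [-0.29310083  0.49130774 -0.82018816]
 [ 0.4486699  -0.68685472 -0.57177436]] [0.47885689 0.26752679 0.52248798]
```

View pics/top0.png

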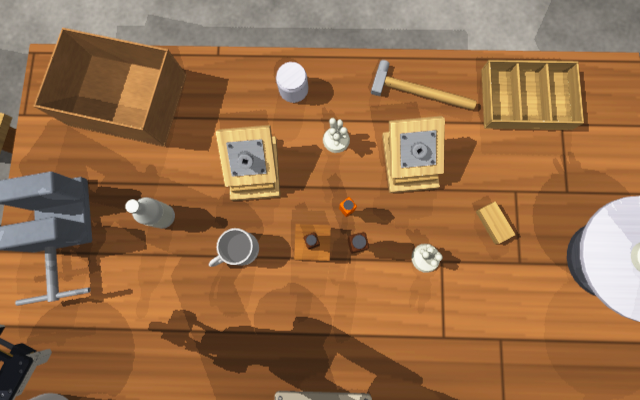

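View pics/side0.png

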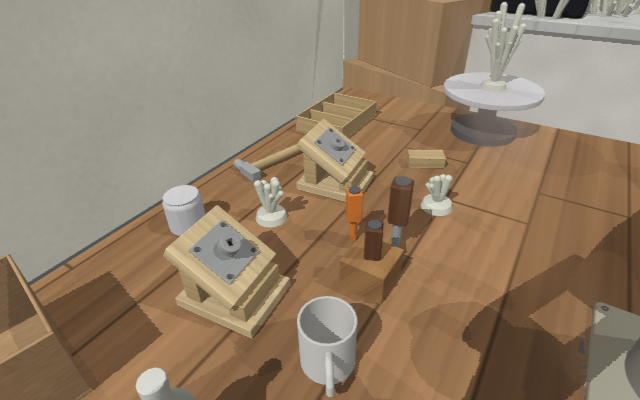

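Top view: the possible drivers are a dark handle in the block at (312,240), an orange one at (347,206) and a bigger dark one at (359,242). I choose the one in the block: it isn't orange, and it's the smaller of the two dark ones. The stands are at (247,160) and (418,152). Next I compare head heights and check close crops.

```bash
cat > h.py <<'E'
import numpy as np,cv2
from scipy.spatial.transform import Rotation as Rn
def cloud(c):
    v,u=np.mgrid[:400,:640];d=c["depth"];K=c["mtx"]
    P=np.stack([(u-K[0,2])*d/K[0,0],(v-K[1,2])*d/K[1,1],d],-1)
    return (P-c["t"])@c["R"]
def proj(c,X):
    p=(np.asarray(X)@c["R"].T+c["t"])@c["mtx"].T;return p[...,:2]/p[...,2:]
def load(f): return dict(np.load(f))
E
python3 - <<'E'
from h import *
S,T=load("pics/side0.npz"),load("pics/top0.npz");W=cloud(T);V=cloud(S)
for n,(u,v) in dict(L=(247,160),R=(419,151)).items():
    # plate plane fit from gray pixels
    for nm,Q,c in(("top",W,T),("side",V,S)):
        cen=W[v,u]
        m=(np.linalg.norm(Q-cen,axis=-1)<.065)&(c["depth"]>0)
        hsv=cv2.cvtColor(c["color"],cv2.COLOR_RGB2HSV);g=m&(hsv[...,1]<60)
        P=Q[g];yaw=None
        best=None
        rng=np.random.default_rng(0)
        for _ in range(400):
            a,b,d=P[rng.choice(len(P),3,False)];nn=np.cross(b-a,d-a)
            if np.linalg.norm(nn)<1e-6: continue
            nn/=np.linalg.norm(nn);nn*=np.sign(nn[2])
            if abs(nn[2]-np.cos(np.radians(32)))>.08: continue
            k=abs((P-a)@nn)<.002
            if best is None or k.sum()>best.sum(): best=k
        B=P[best];mu=B.mean(0);nn=np.linalg.svd(B-mu)[2][2];nn*=np.sign(nn[2])
        h=(P-mu)@nn;H=P[(h>.010)]
        print(n,nm,len(P),best.sum(),"n",nn.round(3),"tilt",np.degrees(np.arccos(nn[2])).round(1),"mu",mu.round(4),"head h pct",np.percentile(h,[80,90,95,98]).round(4),"headcen",H.mean(0).round(4),len(H))
# objects
for nm,Q,(u,v) in(("blockdrv",W,(312,240)),("big",W,(359,242)),("orange",W,(347,206))): print(nm,Q[v,u].round(4))
a=cv2.resize(S["color"][180:300,160:300],None,fx=4,fy=4,interpolation=2)[:480]
b=cv2.resize(S["color"][180:300,320:440],None,fx=2,fy=2);d=cv2.resize(S["color"][110:210,290:390],None,fx=2.4,fy=2.4)
o=np.hstack([a,np.vstack([b,d])]);cv2.imwrite("pics/crop1.png",o[...,::-1]);print(o.shape)
E
```

```text
L top 1218 733 n [-0.514 -0.063  0.856] tilt 31.2 mu [0.6245 0.1829 0.1081] head h pct [0.0029 0.0239 0.0259 0.027 ] headcen [0.6104 0.1814 0.1268] 201
L side 2382 1776 n [-0.527 -0.06   0.848] tilt 32.0 mu [0.6208 0.1878 0.106 ] head h pct [0.0024 0.0247 0.026  0.0266] headcen [0.6091 0.184  0.1256] 434
R top 1220 750 n [-0.521 -0.048  0.852] tilt 31.6 mu [ 0.6508 -0.2009  0.107 ] head h pct [0.0029 0.0118 0.0141 0.0154] headcen [ 0.6425 -0.2011  0.118 ] 144
R side 798 573 n [-0.527 -0.059  0.848] tilt 32.0 mu [ 0.649  -0.1965  0.1065] head h pct [0.003  0.0125 0.0139 0.0147] headcen [ 0.6424 -0.2007  0.1178] 112
blockdrv [0.4402 0.0303 0.1271]
big [ 0.4361 -0.0668  0.1566]
orange [ 0.5144 -0.0428  0.1268]
(480, 800, 3)
```

View pics/crop1.png

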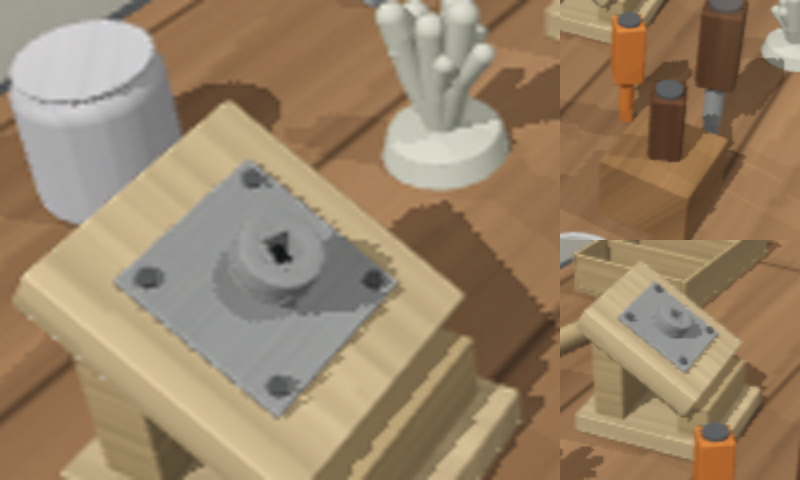

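The left stand's head stands 26 mm above its plate, so that one is open. The right one is at 14 mm, so it is done. The crop confirms the chosen dark driver in the block, and a square recess in the left head. Now I measure the head, the handle and the recess turn.

```bash
python3 - <<'E'
from h import *
from scipy.optimize import least_squares
S,T=load("pics/side0.npz"),load("pics/top0.npz");W=cloud(T);V=cloud(S)
n=np.array([-.527,-.06,.848]);n/=np.linalg.norm(n)
ex=np.array([0,0,1])-n*n[2];ex/=np.linalg.norm(ex);ey=np.cross(n,ex)
for nm,Q,c,mu in(("top",W,T,[0.6245,.1829,.1081]),("side",V,S,[.6208,.1878,.106])):
    mu=np.array(mu);r=Q-np.array([.609,.183,.127]);h=(Q-mu)@n
    m=(np.linalg.norm(r,axis=-1)<.024)&(abs(h-.026)<.0025)
    p=np.c_[r[m]@ex,r[m]@ey].astype(np.float32);(cx,cy),R=cv2.minEnclosingCircle(p)
    C=np.array([.609,.183,.127])+cx*ex+cy*ey;C+=n*(.026-(C-mu)@n)
    print(nm,"mouth",C.round(4),"r",R,m.sum())
print("ex",ex.round(3))
for nm,Q,c in(("top",W,T),("side",V,S)):
    rgb=c["color"].astype(int);d=np.linalg.norm(Q[...,:2]-[.44,.03],axis=-1)
    for lo,hi in((.122,.132),(.07,.121),(.055,.065)):
        m=(d<(.03 if lo>.06 else .07))&(Q[...,2]>lo)&(Q[...,2]<hi)
        p=Q[m][:,:2]
        print(nm,lo,m.sum(),p.mean(0).round(4) if len(p) else 0,cv2.minAreaRect((p*1000).astype(np.float32)) if len(p)>4 else 0)
# rectified head view & handle
C=np.array([.6095,.184,.1265])
def rect(c,C,a,b,half,px):
    g=np.linspace(half,-half,px);A,B=np.meshgrid(g,g,indexing="ij") # row: a dec (up=+a), col: b dec (left=+b)
    uv=proj(c,C+A[...,None]*a+B[...,None]*b).astype(np.float32)
    return cv2.remap(c["color"],uv[...,0],uv[...,1],cv2.INTER_CUBIC)
e1,e2=np.array([1.,0,0]),np.array([0,1.,0])
r=[rect(c,C,ex,ey,.022,380) for c in(S,T)]
q=[rect(c,np.array([.44,.03,.127]),e1,e2,.03,200) for c in(S,T)]
o=np.vstack([np.hstack(r),np.pad(np.hstack(q),((0,0),(0,360),(0,0)))]);cv2.imwrite("pics/crop2.png",o[...,::-1])
E
```

```text
top mouth [0.6086 0.1823 0.1288] r 0.016772175207734108 122
side mouth [0.6087 0.1814 0.1287] r 0.01740235649049282 291
ex [0.842 0.096 0.53 ]
top 0.122 158 [0.4402 0.0326] ((439.93450927734375, 32.22273254394531), (27.386554718017578, 27.51388931274414), 22.214717864990234)
top 0.07 25 [0.4298 0.026 ] ((437.8839111328125, 26.45400047302246), (22.092618942260742, 30.235960006713867), 89.01969146728516)
top 0.055 1049 [0.4391 0.0318] ((440.0357666015625, 32.411293029785156), (79.95938873291016, 80.03670501708984), 89.37903594970703)
side 0.122 218 [0.4394 0.0349] ((441.1363830566406, 31.87885284423828), (26.84719467163086, 28.920448303222656), 26.040193557739258)
side 0.07 413 [0.4355 0.0434] ((435.76318359375, 43.40448760986328), (27.93031883239746, 6.012939929962158), 21.23710823059082)
side 0.055 1399 [0.4364 0.0405] ((440.6523742675781, 31.235994338989258), (81.51191711425781, 82.9693832397461), 0.291869193315506)
```

View pics/crop2.png

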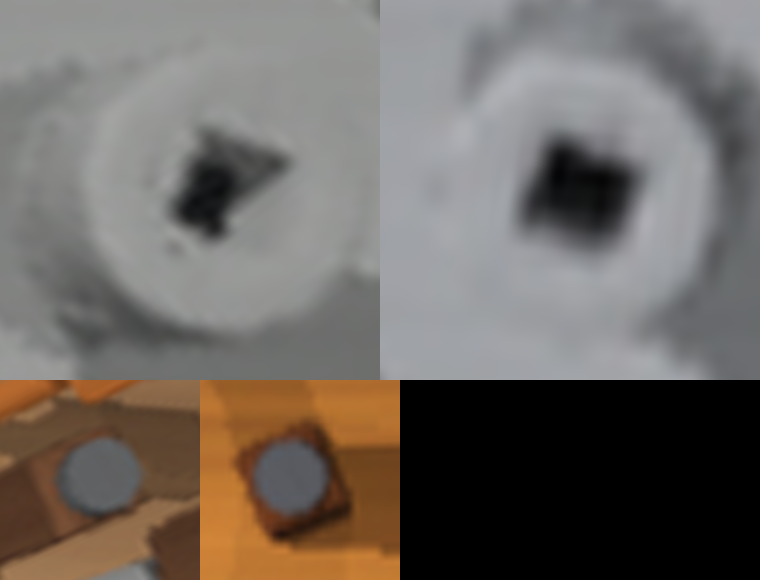

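Rectified top crop: the head is a circle centred near (590,195), and its recess is turned about 20° clockwise from uphill, so about -20°. The handle's flats are at about +23° to world x. Mouth ≈ (0.6087, 0.182, 0.127), which matches 105 + 26·cos32. Block hole ≈ (0.440, 0.0318, 0.060). Next I write a row planner and go above the driver.

```bash
cat >> h.py <<'E'
def yawdown(az): # tool z down, tool y at azimuth az (deg)
    a=np.radians(az);y=np.array([np.cos(a),np.sin(a),0]);z=np.array([0,0,-1.]);return np.c_[np.cross(y,z),y,z]
def rows(p,R,P2,R2,N,op):
    d=Rn.from_matrix(R.T@R2).as_rotvec();pp,RR=p,R;out=[]
    for i in range(1,N+1):
        s=i/N;pn=p+(P2-p)*s;r=np.r_[op,RR.T@(pn-pp)*1000,d/N*180/np.pi].round(1);out.append(r)
        pp=pp+RR@r[1:4]/1000;RR=RR@Rn.from_rotvec(np.radians(r[4:])).as_matrix()
    for r in out:print(*[f"{v:g}," for v in r])
def st():
    from plant import robot
    s=robot.read_state();R=Rn.from_rotvec(s["orientation"]).as_matrix()
    print("t",round(float(s["t"]),2),"q",s["q"].round(3),"p",s["tool_pos"].round(4),"F",s["force"].round(1),"M",s["wrist_torque"].round(2),"op",round(float(s["opening"]),4));return s["tool_pos"],R
E
python3 -c "
from h import *
p,R=st();rows(p,R,np.array([.44,.0318,.40]),yawdown(23),16,60)"
```

```text
t 0.1 q [ 1.079  0.131  1.489  0.     1.523 -0.085] p [0.2373 0.5509 0.4038] F [-0.5 -0.4  0.7] M [-0.01 -0.02  0.02] op 0.0925
60, -24.5, -24.8, 0.3, -0, 0, 2.7,
60, -25.6, -23.6, 0.3, -0, 0, 2.7,
60, -26.7, -22.4, 0.2, -0, 0, 2.7,
60, -27.7, -21, 0.3, -0, 0, 2.7,
60, -28.7, -19.8, 0.3, -0, 0, 2.7,
60, -29.6, -18.4, 0.3, -0, 0, 2.7,
60, -30.4, -17, 0.2, -0, 0, 2.7,
60, -31.1, -15.5, 0.3, -0, 0, 2.7,
60, -31.9, -14, 0.3, -0, 0, 2.7,
60, -32.5, -12.5, 0.3, -0, 0, 2.7,
60, -33.1, -11, 0.2, -0, 0, 2.7,
60, -33.5, -9.4, 0.3, -0, 0, 2.7,
60, -33.9, -7.8, 0.3, -0, 0, 2.7,
60, -34.3, -6.2, 0.3, -0, 0, 2.7,
60, -34.5, -4.6, 0.2, -0, 0, 2.7,
60, -34.7, -2.9, 0.3, -0, 0, 2.7,
```

Request:
{"method": "drive_tool", "body": {"moves": [60,-24.5,-24.8,0.3,0,0,2.7,60,-25.6,-23.6,0.3,0,0,2.7,60,-26.7,-22.4,0.2,0,0,2.7,60,-27.7,-21,0.3,0,0,2.7,60,-28.7,-19.8,0.3,0,0,2.7,60,-29.6,-18.4,0.3,0,0,2.7,60,-30.4,-17,0.2,0,0,2.7,60,-31.1,-15.5,0.3,0,0,2.7]}}

```text
t: 0.9
tool_pos: [0.3388, 0.2901, 0.4022]
orientation: [-1.202, -2.902, 0.001]
force: [-0.1, -0.1, 0.1]
opening: 0.06
gripper_force: 0.0
```

Request:
{"method": "drive_tool", "body": {"moves": [60,-31.9,-14,0.3,0,0,2.7,60,-32.5,-12.5,0.3,0,0,2.7,60,-33.1,-11,0.2,0,0,2.7,60,-33.5,-9.4,0.3,0,0,2.7,60,-33.9,-7.8,0.3,0,0,2.7,60,-34.3,-6.2,0.3,0,0,2.7,60,-34.5,-4.6,0.2,0,0,2.7,60,-34.7,-2.9,0.3,0,0,2.7]}}

```text
t: 1.7
tool_pos: [0.4402, 0.0306, 0.4001]
orientation: [-1.725, -2.625, 0.0]
force: [-0.3, 0.1, 0.8]
opening: 0.0598
gripper_force: 0.0
```

Request:
{"method": "drive_tool", "body": {"moves": [60,0,0,0,0,0,0,60,0,0,0,0,0,0]}}

```text
t: 1.9
tool_pos: [0.44, 0.0315, 0.3999]
orientation: [-1.724, -2.625, 0.001]
force: [1.4, 0.9, 0.0]
opening: 0.0598
gripper_force: 0.0
```

```bash
python3 -c "
from h import *
p,R=st();print(R.round(3));rows(p,R,np.array([.44,.0318,.28]),yawdown(23),4,60)"
```

```text
t 1.9 q [-0.045 -0.311  1.912  0.     1.542 -0.453] p [0.44   0.0315 0.3999] F [1.4 0.9 0. ] M [-0.06  0.08  0.04] op 0.0598
[[-0.397  0.918 -0.001]
 [ 0.918  0.397  0.   ]
 [ 0.001 -0.001 -1.   ]]
60, 0, 0, 30, -0, -0, 0.1,
60, 0.1, 0.1, 29.9, -0, -0, 0.1,
60, 0, 0, 30, -0, -0, 0.1,
60, 0, 0.1, 30, -0, -0, 0.1,
```

Request:
{"method": "drive_tool", "body": {"moves": [60,0,0,30,0,0,0,60,0,0,30,0,0,0,60,0,0,30,0,0,0,60,0,0,30,0,0,0,60,0,0,0,0,0,0]}}

```text
t: 2.4
tool_pos: [0.4376, 0.0333, 0.276]
orientation: [-1.716, -2.623, 0.006]
force: [-0.9, 0.1, 0.4]
opening: 0.0597
gripper_force: 0.0
```

Request:
{"method": "drive_tool", "body": {"moves": [10,0,0,0,0,0,0,10,0,0,0,0,0,0,10,0,0,0,0,0,0,10,0,0,0,0,0,0,10,0,0,0,0,0,0], "grip_force": 50}}

```text
t: 2.9
tool_pos: [0.4405, 0.032, 0.2814]
orientation: [1.722, 2.626, 0.001]
force: [0.1, -0.3, 4.0]
opening: 0.0278
gripper_force: 49.9
```

```bash
python3 -c "
from h import *
p,R=st();print(R.round(3))"
```

```text
t 2.9 q [-0.044 -0.216  2.054 -0.     1.301 -0.454] p [0.4405 0.032  0.2814] F [ 0.1 -0.3  4. ] M [-0.03  0.2  -0.01] op 0.0278
[[-0.399  0.917  0.002]
 [ 0.917  0.399 -0.   ]
 [-0.001  0.002 -1.   ]]
```

Request:
{"method": "drive_tool", "body": {"moves": [10,0,0,-15,0,0,0,10,0,0,-25,0,0,0,10,0,0,-30,0,0,0,10,0,0,-30,0,0,0,10,0,0,-20,0,0,0,10,0,0,0,0,0,0]}}

```text
t: 3.5
tool_pos: [0.4409, 0.032, 0.4037]
orientation: [1.72, 2.623, 0.005]
force: [-0.8, 0.1, -0.8]
opening: 0.0277
gripper_force: 49.9
```

```bash
cat >> h.py <<'E'
N=np.array([-.527,-.06,.848]);N/=np.linalg.norm(N);N=np.array([-np.sin(np.radians(32))*np.cos(np.arctan2(.06,.527)),-np.sin(np.radians(32))*np.sin(np.arctan2(.06,.527)),np.cos(np.radians(32))])
EX=np.array([0,0,1])-N*N[2];EX/=np.linalg.norm(EX);EY=np.cross(N,EX)
M=np.array([.6087,.182,.127]);D=.2745
def screwR(psi):
    a=np.radians(psi);y=np.cos(a)*EX+np.sin(a)*EY;z=-N;return np.c_[np.cross(y,z),y,z]
E
python3 -c "
from h import *
p,R=st();rows(p,R,M+N*(D+.04),screwR(45),12,10)"
```

```text
t 3.5 q [-0.044 -0.314  1.907  0.     1.542 -0.454] p [0.4409 0.032  0.4037] F [-0.8  0.1 -0.8] M [-0.08  0.02 -0.02] op 0.0277
10, 10, 4.5, 0.8, -2.3, -1.4, -2.3,
10, 9.7, 4.9, 0.8, -2.3, -1.4, -2.3,
10, 9.6, 5.3, 0.8, -2.3, -1.4, -2.3,
10, 9.4, 5.6, 0.7, -2.3, -1.4, -2.3,
10, 9.2, 5.9, 0.7, -2.3, -1.4, -2.3,
10, 9, 6.3, 0.8, -2.3, -1.4, -2.3,
10, 8.7, 6.6, 0.8, -2.3, -1.4, -2.3,
10, 8.5, 6.9, 0.9, -2.3, -1.4, -2.3,
10, 8.2, 7.2, 0.9, -2.3, -1.4, -2.3,
10, 7.9, 7.5, 1, -2.3, -1.4, -2.3,
10, 7.7, 7.7, 1.2, -2.3, -1.4, -2.3,
10, 7.4, 8.1, 1.3, -2.3, -1.4, -2.3,
```

Request:
{"method": "drive_tool", "body": {"moves": [10,10,4.5,0.8,-2.3,-1.4,-2.3,10,9.7,4.9,0.8,-2.3,-1.4,-2.3,10,9.6,5.3,0.8,-2.3,-1.4,-2.3,10,9.4,5.6,0.7,-2.3,-1.4,-2.3,10,9.2,5.9,0.7,-2.3,-1.4,-2.3,10,9,6.3,0.8,-2.3,-1.4,-2.3]}}

```text
t: 4.1
tool_pos: [0.4408, 0.098, 0.3933]
orientation: [1.276, 2.585, 0.174]
force: [0.1, 0.3, -1.4]
opening: 0.0279
gripper_force: 49.9
```

Request:
{"method": "drive_tool", "body": {"moves": [10,8.7,6.6,0.8,-2.3,-1.4,-2.3,10,8.5,6.9,0.9,-2.3,-1.4,-2.3,10,8.2,7.2,0.9,-2.3,-1.4,-2.3,10,7.9,7.5,1,-2.3,-1.4,-2.3,10,7.7,7.7,1.2,-2.3,-1.4,-2.3,10,7.4,8.1,1.3,-2.3,-1.4,-2.3,10,0,0,0,0,0,0,10,0,0,0,0,0,0]}}

```text
t: 4.9
tool_pos: [0.4418, 0.1631, 0.3888]
orientation: [0.858, 2.478, 0.32]
force: [0.3, 0.1, -1.2]
opening: 0.0276
gripper_force: 49.9
```

```bash
python3 - <<'E'
from h import *
from plant import robot
p,R=st();print(R.round(3),"zdot",-R[:,2]@N)
rows(p,R,M+N*(D+.015),screwR(45),3,10)
c=robot.read_camera("side");np.savez("pics/side1.npz",**c);t=robot.read_camera("top");np.savez("pics/top1.npz",**t)
tip=p+R[:,2]*D
im=[]
for k in(c,t):
    i=k["color"].copy();a=proj(k,M);b=proj(k,tip);print(a,b);x,y=((a+b)/2).astype(int)
    # axis dots: expected driver axis
    f=6;cr=cv2.resize(i[y-40:y+40,x-33:x+33],None,fx=f,fy=f,interpolation=cv2.INTER_CUBIC)
    for s,col in((0,(255,0,0)),(.02,(0,255,0)),(.05,(0,255,0)),(.09,(0,255,0))):
        q=(proj(k,tip-R[:,2]*s)-[x-33,y-40]+.5)*f;cv2.circle(cr,tuple(q.astype(int)),2,col,-1)
    q=(a-[x-33,y-40]+.5)*f;cv2.circle(cr,tuple(q.astype(int)),2,(0,0,255),-1);im.append(cr)
cv2.imwrite("pics/crop3.png",np.hstack(im)[...,::-1])
E
```

```text
t 4.9 q [ 0.281 -0.507  2.128 -0.109  0.975 -0.587] p [0.4418 0.1631 0.3888] F [ 0.3  0.1 -1.2] M [-0.07  0.4  -0.04] op 0.0276
[[-0.68   0.514  0.524]
 [ 0.63   0.775  0.058]
 [-0.376  0.369 -0.85 ]] zdot 0.9999911013782131
10, -0.9, 0.9, 7.2, -0.1, -0, 0.1,
10, -0.9, 0.9, 7.2, -0.1, -0, 0.1,
10, -1, 0.8, 7.1, -0.1, -0, 0.1,
[229.57755243 242.60659103] [240.03665578 232.26178646]
[244.86442025 161.32250754] [243.16335445 168.62153684]
```

View pics/crop3.png

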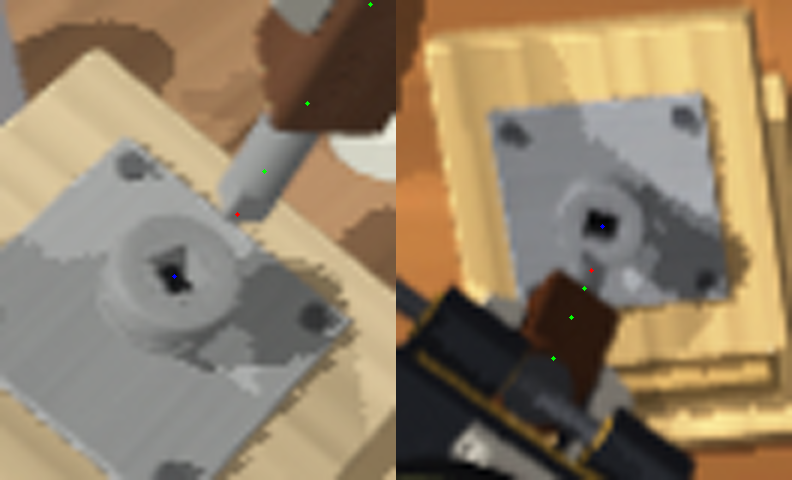

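Side view (left): the bit end at (243,217) sits within about 1 px of the predicted red dot. The mouth prediction (blue) is about 1 px below the recess centre in both views, so I shift the target 0.8 mm uphill and go to 4 mm above the mouth.

```bash
cat >> h.py <<'E'
M=M+.0008*EX
def rel(p,R): # tip relative to mouth: along ex, ey, n (mm) ; yaw psi
    d=(p+R[:,2]*D-M)*1000;print("tip ex,ey,n",(d@np.c_[EX,EY,N]).round(2),"psi",np.degrees(np.arctan2(R[:,1]@EY,R[:,1]@EX)).round(1),"tilt",np.degrees(np.arccos(min(1,-R[:,2]@N))).round(2),"M axes tool",(R.T@np.c_[EX,EY,N]).round(2).tolist())
E
python3 -c "
from h import *
p,R=st();rel(p,R);rows(p,R,M+N*(D+.004),screwR(45),5,10)"
```

```text
t 5.0 q [ 0.281 -0.507  2.127 -0.109  0.975 -0.587] p [0.4422 0.1629 0.3897] F [ 0.6 -0.1 -0.9] M [-0.07  0.48  0.04] op 0.0279
tip ex,ey,n [-4.38 -0.78 37.08] psi 45.3 tilt 0.18 M axes tool [[-0.71, 0.7, 0.0], [0.7, 0.71, -0.0], [-0.0, -0.0, -1.0]]
10, -0.5, 0.6, 6.6, -0, -0, 0.1,
10, -0.5, 0.6, 6.6, -0, -0, 0.1,
10, -0.5, 0.5, 6.6, -0, -0, 0.1,
10, -0.5, 0.6, 6.7, -0, -0, 0.1,
10, -0.5, 0.6, 6.6, -0, -0, 0.1,
```

Request:
{"method": "drive_tool", "body": {"moves": [10,-0.5,0.6,6.6,0,0,0,10,-0.5,0.6,6.6,0,0,0,10,-0.5,0.5,6.6,0,0,0,10,-0.5,0.6,6.7,0,0,0,10,-0.5,0.6,6.6,0,0,0,10,0,0,0,0,0,0,10,0,0,0,0,0,0]}}

```text
t: 5.7
tool_pos: [0.4629, 0.1659, 0.3639]
orientation: [0.856, 2.476, 0.322]
force: [0.4, -0.5, -1.7]
opening: 0.0275
gripper_force: 49.9
```

```bash
python3 - <<'E'
from h import *
from plant import robot
p,R=st();rel(p,R)
im=[]
for n in("side","top"):
    k=robot.read_camera(n);i=k["color"]
    tip=p+R[:,2]*D;a=proj(k,M).astype(int);x,y=a;f=8
    cr=cv2.resize(i[y-30:y+30,x-25:x+25],None,fx=f,fy=f,interpolation=cv2.INTER_CUBIC)
    for X,col in((tip,(255,0,0)),(tip-R[:,2]*.03,(0,255,0)),(M,(0,0,255))):
        q=(proj(k,X)-[x-25,y-30]+.5)*f;cv2.circle(cr,tuple(q.astype(int)),2,col,-1)
    im.append(cr)
cv2.imwrite("pics/crop4.png",np.hstack(im)[...,::-1]);p,R=st();rel(p,R)
E
```

```text
t 5.7 q [ 0.273 -0.422  2.115 -0.11   0.9   -0.587] p [0.4629 0.1659 0.3639] F [ 0.4 -0.5 -1.7] M [-0.09  0.41  0.02] op 0.0275
tip ex,ey,n [0.08 0.05 4.16] psi 45.4 tilt 0.11 M axes tool [[-0.71, 0.7, -0.0], [0.7, 0.71, -0.0], [-0.0, -0.0, -1.0]]
t 5.8 q [ 0.273 -0.423  2.115 -0.11   0.9   -0.587] p [0.4629 0.1659 0.3645] F [ 0.1 -0.2 -0.9] M [-0.08  0.38  0.01] op 0.0275
tip ex,ey,n [0.7  0.16 4.66] psi 45.4 tilt 0.08 M axes tool [[-0.71, 0.7, -0.0], [0.7, 0.71, -0.0], [0.0, -0.0, -1.0]]
```

View pics/crop4.png

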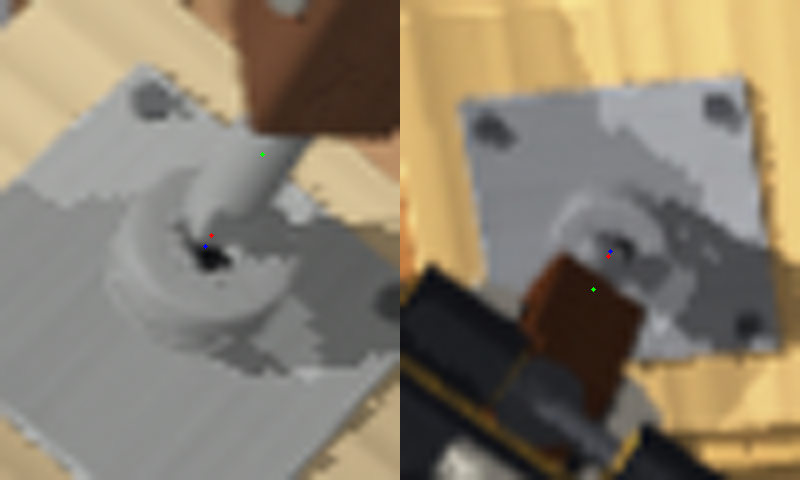

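Side view: the tip (210,235) is just over the recess (210,255). I advance gently now.

Request:
{"method": "drive_tool", "body": {"moves": [10,0,0,1,0,0,0,10,0,0,1,0,0,0,10,0,0,1,0,0,0,10,0,0,1,0,0,0,10,0,0,0.8,0,0,0,10,0,0,0.8,0,0,0,10,0,0,0,0,0,0]}}

```text
t: 6.5
tool_pos: [0.4658, 0.1662, 0.3592]
orientation: [0.856, 2.475, 0.322]
force: [-0.3, 0.7, -2.8]
opening: 0.0274
gripper_force: 49.9
```

```bash
python3 -c "
from h import *
p,R=st();rel(p,R)"
```

```text
t 6.5 q [ 0.272 -0.409  2.114 -0.11   0.888 -0.587] p [0.4658 0.1662 0.3592] F [-0.3  0.7 -2.8] M [-0.14  0.54 -0.01] op 0.0274
tip ex,ey,n [ 0.1   0.02 -1.35] psi 45.4 tilt 0.1 M axes tool [[-0.71, 0.7, -0.0], [0.7, 0.71, -0.0], [-0.0, -0.0, -1.0]]
```

Request:
{"method": "drive_tool", "body": {"moves": [10,0,0,0.6,0,0,0,10,0,0,0.6,0,0,0,10,0,0,0.5,0,0,0,10,0,0,0,0,0,0]}}

```text
t: 6.9
tool_pos: [0.4666, 0.1663, 0.3587]
orientation: [0.856, 2.475, 0.322]
force: [-9.1, -2.2, 6.4]
opening: 0.0278
gripper_force: 49.9
```

```bash
python3 -c "
from h import *
p,R=st();rel(p,R)"
```

```text
t 6.9 q [ 0.272 -0.406  2.113 -0.11   0.885 -0.587] p [0.4666 0.1663 0.3587] F [-9.1 -2.2  6.4] M [-0.46  1.5  -0.18] op 0.0278
tip ex,ey,n [ 0.66  0.04 -2.22] psi 45.4 tilt 0.09 M axes tool [[-0.71, 0.7, -0.0], [0.7, 0.71, -0.0], [-0.0, -0.0, -1.0]]
```

Depth is 2.2 mm with 12 N along the axis, so the lead-in is in. I now search anticlockwise.

Request:
{"method": "drive_tool", "body": {"moves": [10,0,0,-0.3,0,0,-1.5,10,0,0,0,0,0,-2,10,0,0,0,0,0,-2,10,0,0,0,0,0,-2,10,0,0,0,0,0,-2,10,0,0,0,0,0,0]}}

```text
t: 7.5
tool_pos: [0.4666, 0.1662, 0.359]
orientation: [0.644, 2.525, 0.263]
force: [-6.6, -3.3, 4.2]
opening: 0.028
gripper_force: 49.9
```

```bash
python3 -c "
from h import *
p,R=st();rel(p,R)"
```

```text
t 7.5 q [ 0.272 -0.407  2.113 -0.11   0.885 -0.754] p [0.4666 0.1662 0.359 ] F [-6.6 -3.3  4.2] M [-0.48  1.08 -0.22] op 0.028
tip ex,ey,n [ 0.93 -0.1  -1.98] psi 54.9 tilt 0.1 M axes tool [[-0.82, 0.57, -0.0], [0.57, 0.82, -0.0], [0.0, -0.0, -1.0]]
```

Request:
{"method": "drive_tool", "body": {"moves": [10,0.2,-0.5,0,0,0,-2,10,0,0,0.2,0,0,-2,10,0,0,0.2,0,0,-2,10,0,0,0.2,0,0,-2,10,0,0,0,0,0,0]}}

```text
t: 8.0
tool_pos: [0.4667, 0.166, 0.3589]
orientation: [0.464, 2.555, 0.214]
force: [-8.6, -2.2, 7.6]
opening: 0.0279
gripper_force: 49.9
```

```bash
python3 -c "
from h import *
p,R=st();rel(p,R);F=np.array([-.2,.1,1.2])
from plant import robot
print((robot.read_state()['force']+F)@np.c_[EX,EY,N])"
```

```text
t 8.0 q [ 0.271 -0.407  2.114 -0.11   0.884 -0.894] p [0.4667 0.166  0.3589] F [-8.6 -2.2  7.6] M [-0.41  1.12 -0.28] op 0.0279
tip ex,ey,n [ 1.22 -0.26 -2.14] psi 62.9 tilt 0.11 M axes tool [[-0.89, 0.46, -0.0], [0.46, 0.89, -0.0], [0.0, -0.0, -1.0]]
[-2.95458207 -1.12269164 12.20632868]
```

Request:
{"method": "drive_tool", "body": {"moves": [10,0.6,-0.3,0,0,0,-1.5,10,0,0,0,0,0,-2,10,0,0,0.1,0,0,-2,10,0,0,0.1,0,0,-2,10,0,0,0,0,0,0,10,0,0,0,0,0,0]}}

```text
t: 8.6
tool_pos: [0.4665, 0.1661, 0.3589]
orientation: [0.297, 2.573, 0.167]
force: [-7.5, -3.0, 7.3]
opening: 0.0277
gripper_force: 49.9
```

```bash
cat >> h.py <<'E'
def fr():
    from plant import robot
    s=robot.read_state();p,R=st();rel(p,R);print("F ex ey n",((s["force"]+[-.2,.1,1.2])@np.c_[EX,EY,N]).round(1))
E
python3 -c "
from h import *
fr()"
```

```text
t 8.6 q [ 0.271 -0.408  2.115 -0.11   0.883 -1.024] p [0.4665 0.1661 0.3589] F [-7.5 -3.   7.3] M [-0.32  0.77 -0.2 ] op 0.0277
tip ex,ey,n [ 1.42 -0.09 -2.  ] psi 70.4 tilt 0.17 M axes tool [[-0.94, 0.34, -0.0], [0.34, 0.94, -0.0], [0.0, -0.0, -1.0]]
F ex ey n [-2.3 -2.  11.4]
```

```bash
python3 - <<'E'
from h import *
from plant import robot
P=[];Q=[];F=[]
for i in range(6):
    k=robot.read_camera("side" if i<5 else "top");s=robot.read_state();P.append(s["tool_pos"]);Q.append(Rn.from_rotvec(s["orientation"]));F.append(s["force"])
    if i==4: a=k
p=np.mean(P,0);R=Rn.concatenate(Q).mean().as_matrix();rel(p,R);print(np.std(P,0),(np.mean(F,0)+[-.2,.1,1.2])@np.c_[EX,EY,N])
im=[]
for k in(a,k):
    tip=p+R[:,2]*D;x,y=proj(k,M).astype(int);f=8
    cr=cv2.resize(k["color"][y-35:y+25,x-25:x+25],None,fx=f,fy=f,interpolation=cv2.INTER_CUBIC)
    for X,col in((tip,(255,0,0)),(tip-R[:,2]*.03,(0,255,0)),(tip-R[:,2]*.07,(0,255,0)),(M,(0,0,255))):
        q=(proj(k,X)-[x-25,y-35]+.5)*f;cv2.circle(cr,tuple(q.astype(int)),2,col,-1)
    q=(proj(k,M+.017*np.array([np.cos(t)*EX+np.sin(t)*EY for t in np.linspace(0,6.28,40)]))-[x-25,y-35]+.5)*f;cv2.polylines(cr,[q.astype(np.int32)],True,(0,0,255),1)
    im.append(cr)
cv2.imwrite("pics/crop5.png",np.hstack(im)[...,::-1])
E
```

```text
tip ex,ey,n [ 1.43 -0.11 -2.  ] psi 70.4 tilt 0.17 M axes tool [[-0.94, 0.34, -0.0], [0.34, 0.94, -0.0], [0.0, -0.0, -1.0]]
[6.41508677e-06 1.04674463e-05 1.30080006e-05] [-1.97784218 -1.14269811 12.14040953]
```

View pics/crop5.png

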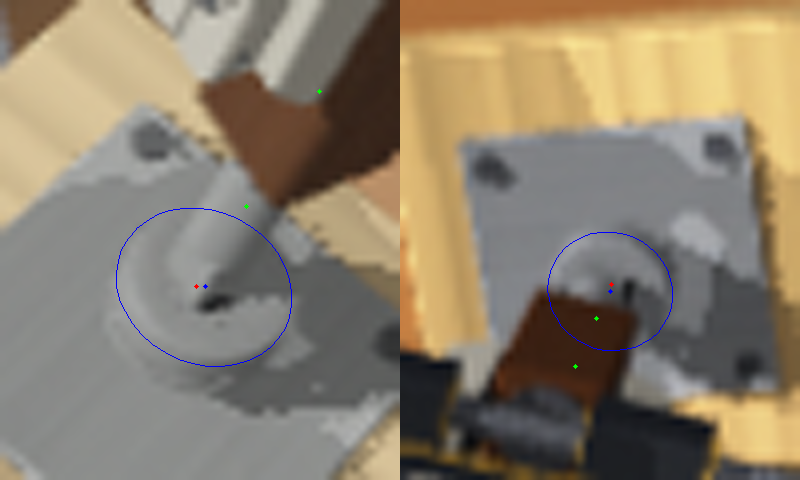

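Side view: the recess is still visible below and to the right of the bit at (215,302). In the top view it shows to the right at (628,290). The bit therefore sits about 1–1.5 mm too far towards +ey and uphill, and the contact force agrees. I shift it.

Request:
{"method": "drive_tool", "body": {"moves": [10,0.2,-0.6,-0.6,0,0,0,10,0.2,-0.6,0,0,0,0,10,0,0,0,0,0,0,10,0,0,0,0,0,0]}}

```text
t: 9.3
tool_pos: [0.4657, 0.1653, 0.3586]
orientation: [0.297, 2.572, 0.168]
force: [-1.7, 1.8, 6.4]
opening: 0.0278
gripper_force: 49.9
```

```bash
python3 -c "
from h import *
fr()"
```

```text
t 9.3 q [ 0.27  -0.412  2.118 -0.108  0.882 -1.027] p [0.4657 0.1653 0.3586] F [-1.7  1.8  6.4] M [ 0.63 -0.09  0.4 ] op 0.0278
tip ex,ey,n [ 0.62 -0.55 -1.83] psi 70.4 tilt 0.17 M axes tool [[-0.94, 0.34, -0.0], [0.34, 0.94, 0.0], [0.0, -0.0, -1.0]]
F ex ey n [2.6 2.1 7.3]
```

Request:
{"method": "drive_tool", "body": {"moves": [10,-0.1,0.3,0.2,0,0,-1.5,10,0,0,0.1,0,0,-2,10,0,0,0.1,0,0,-2,10,0,0,0,0,0,0]}}

```text
t: 9.7
tool_pos: [0.466, 0.1653, 0.3584]
orientation: [0.171, 2.581, 0.132]
force: [-5.5, -1.0, 8.2]
opening: 0.0275
gripper_force: 49.9
```

```bash
python3 -c "
from h import *
fr()"
```

```text
t 9.7 q [ 0.27  -0.41   2.117 -0.109  0.882 -1.123] p [0.466  0.1653 0.3584] F [-5.5 -1.   8.2] M [ 0.03  0.24 -0.  ] op 0.0275
tip ex,ey,n [ 0.7  -0.77 -2.1 ] psi 75.9 tilt 0.16 M axes tool [[-0.97, 0.24, -0.0], [0.24, 0.97, -0.0], [0.0, -0.0, -1.0]]
F ex ey n [ 0.  -0.3 11. ]
```

Request:
{"method": "drive_tool", "body": {"moves": [10,0,0,0,0,0,-2,10,0,0,0,0,0,-2,10,0,0,0,0,0,-2,10,0,0,0,0,0,0]}}

```text
t: 10.1
tool_pos: [0.4659, 0.1651, 0.358]
orientation: [0.036, 2.584, 0.092]
force: [-4.7, -1.8, 5.6]
opening: 0.0276
gripper_force: 49.9
```

```bash
python3 -c "
from h import *
fr()"
```

```text
t 10.1 q [ 0.27  -0.41   2.118 -0.109  0.882 -1.228] p [0.4659 0.1651 0.358 ] F [-4.7 -1.8  5.6] M [-0.18  0.2  -0.11] op 0.0276
tip ex,ey,n [ 0.12 -1.12 -2.4 ] psi 81.9 tilt 0.14 M axes tool [[-0.99, 0.14, -0.0], [0.14, 0.99, -0.0], [0.0, -0.0, -1.0]]
F ex ey n [-0.7 -1.1  8.4]
```

Request:
{"method": "drive_tool", "body": {"moves": [10,0,0,0.2,0,0,-2,10,0,0,0.2,0,0,-2,10,0,0,0.2,0,0,-2,10,0,0,0,0,0,0]}}

```text
t: 10.5
tool_pos: [0.4662, 0.1649, 0.3574]
orientation: [-0.099, 2.581, 0.053]
force: [-5.4, -2.9, 7.6]
opening: 0.0276
gripper_force: 49.9
```

```bash
python3 -c "
from h import *
fr()"
```

```text
t 10.5 q [ 0.269 -0.409  2.118 -0.11   0.882 -1.333] p [0.4662 0.1649 0.3574] F [-5.4 -2.9  7.6] M [-0.39  0.4  -0.28] op 0.0276
tip ex,ey,n [-0.07 -1.42 -3.03] psi 87.9 tilt 0.15 M axes tool [[-1.0, 0.04, -0.0], [0.04, 1.0, -0.0], [0.0, -0.0, -1.0]]
F ex ey n [-0.4 -2.1 10.5]
```

Request:
{"method": "drive_tool", "body": {"moves": [10,0,-0.4,0.3,0,0,0,10,0,-0.2,0.3,0,0,0,10,0,0,0.3,0,0,-1.5,10,0,0,0,0,0,0]}}

```text
t: 10.9
tool_pos: [0.4664, 0.1647, 0.3557]
orientation: [-0.134, 2.58, 0.044]
force: [-2.4, 1.2, 2.9]
opening: 0.0278
gripper_force: 49.9
```

```bash
python3 -c "
from h import *
fr()"
```

```text
t 10.9 q [ 0.268 -0.406  2.119 -0.108  0.879 -1.361] p [0.4664 0.1647 0.3557] F [-2.4  1.2  2.9] M [0.33 0.26 0.1 ] op 0.0278
tip ex,ey,n [-1.19 -1.45 -4.64] psi 89.5 tilt 0.08 M axes tool [[-1.0, 0.01, 0.0], [0.01, 1.0, -0.0], [-0.0, -0.0, -1.0]]
F ex ey n [0.1 1.6 4.8]
```

It's dropping in (4.6 mm, force falling). I press on.

Request:
{"method": "drive_tool", "body": {"moves": [10,0,0.1,1,0,0,0,10,0,0,1,0,0,0,10,0,0,1,0,0,0,10,0,0,0,0,0,0]}}

```text
t: 11.3
tool_pos: [0.468, 0.165, 0.3532]
orientation: [-0.131, 2.58, 0.044]
force: [-4.0, 0.2, 4.8]
opening: 0.0277
gripper_force: 49.9
```

```bash
python3 -c "
from h import *
fr()"
```

```text
t 11.3 q [ 0.268 -0.399  2.118 -0.108  0.872 -1.359] p [0.468  0.165  0.3532] F [-4.   0.2  4.8] M [0.27 0.43 0.07] op 0.0277
tip ex,ey,n [-1.11 -1.33 -7.53] psi 89.4 tilt 0.08 M axes tool [[-1.0, 0.01, 0.0], [0.01, 1.0, -0.0], [-0.0, -0.0, -1.0]]
F ex ey n [-0.4  0.8  7.3]
```

Request:
{"method": "drive_tool", "body": {"moves": [10,0,0.1,1,0,0,0,10,0,0,1,0,0,0,10,0,0,1,0,0,0,10,0,0,0.5,0,0,0,10,0,0,0,0,0,0]}}

```text
t: 11.8
tool_pos: [0.4698, 0.1653, 0.3509]
orientation: [-0.131, 2.58, 0.044]
force: [-9.5, -0.0, 10.1]
opening: 0.0278
gripper_force: 49.9
```

```bash
python3 -c "
from h import *
fr()"
```

```text
t 11.8 q [ 0.267 -0.391  2.117 -0.109  0.866 -1.358] p [0.4698 0.1653 0.3509] F [-9.5 -0.  10.1] M [ 0.11  0.92 -0.04] op 0.0278
tip ex,ey,n [ -0.72  -1.29 -10.52] psi 89.4 tilt 0.08 M axes tool [[-1.0, 0.01, -0.0], [0.01, 1.0, -0.0], [0.0, -0.0, -1.0]]
F ex ey n [-2.2  1.2 14.7]
```

Seated: depth about 10.5–11 mm and the axial force is rising. I now turn clockwise with matching feed (8 mm per turn) and watch the side forces.

Request:
{"method": "drive_tool", "body": {"moves": [10,0,0,0,0,0,5,10,0,0,0.1,0,0,5,10,0,0,0.1,0,0,5,10,0,0,0.1,0,0,5,10,0,0,0.1,0,0,5,10,0,0,0.1,0,0,5,10,0,0,0,0,0,0], "grip_force": 60}}

```text
t: 12.5
tool_pos: [0.47, 0.1655, 0.3507]
orientation: [0.548, 2.543, 0.238]
force: [-11.5, -0.2, 11.5]
opening: 0.0277
gripper_force: 59.9
```

```bash
python3 -c "
from h import *
fr()"
```

```text
t 12.5 q [ 0.267 -0.39   2.116 -0.108  0.865 -0.832] p [0.47   0.1655 0.3507] F [-11.5  -0.2  11.5] M [0.18 1.22 0.27] op 0.0277
tip ex,ey,n [ -0.62  -0.91 -10.81] psi 59.2 tilt 0.06 M axes tool [[-0.86, 0.51, -0.0], [0.51, 0.86, -0.0], [0.0, -0.0, -1.0]]
F ex ey n [-3.2  1.3 16.9]
```

Request:
{"method": "drive_tool", "body": {"moves": [10,0.3,-0.1,0.1,0,0,6,10,0,0,0.1,0,0,6,10,0,0,0.1,0,0,6,10,0,0,0.1,0,0,6,10,0,0,0.1,0,0,6,10,0,0,0.1,0,0,6,10,0,0,0.1,0,0,6,10,0,0,0.1,0,0,6]}}

```text
t: 13.3
tool_pos: [0.4702, 0.1658, 0.3497]
orientation: [1.584, 2.165, 0.522]
force: [-10.5, 2.6, 10.2]
opening: 0.0273
gripper_force: 59.9
```

```bash
python3 -c "
from h import *
fr()"
```

```text
t 13.3 q [ 0.268 -0.389  2.117 -0.108  0.862  0.008] p [0.4702 0.1658 0.3497] F [-10.5   2.6  10.2] M [0.5  1.05 0.61] op 0.0273
tip ex,ey,n [ -0.92  -0.52 -11.71] psi 11.1 tilt 0.04 M axes tool [[-0.19, 0.98, -0.0], [0.98, 0.19, 0.0], [0.0, -0.0, -1.0]]
F ex ey n [-2.7  3.9 15.1]
```

Request:
{"method": "drive_tool", "body": {"moves": [10,0.4,-0.1,0.1,0,0,6,10,0,0,0.1,0,0,6,10,0,0,0.1,0,0,6,10,0,0,0.1,0,0,6,10,0,0,0.1,0,0,6,10,0,0,0.1,0,0,6,10,0,0,0.1,0,0,6,10,0,0,0.1,0,0,6]}}

```text
t: 14.1
tool_pos: [0.4706, 0.1663, 0.3489]
orientation: [2.452, 1.404, 0.746]
force: [-3.9, 2.4, 6.6]
opening: 0.0273
gripper_force: 59.9
```

```bash
python3 -c "
from h import *
fr()"
```

```text
t 14.1 q [ 0.269 -0.386  2.117 -0.109  0.859  0.847] p [0.4706 0.1663 0.3489] F [-3.9  2.4  6.6] M [0.65 0.45 0.72] op 0.0273
tip ex,ey,n [ -0.64  -0.06 -12.64] psi -36.9 tilt 0.09 M axes tool [[0.6, 0.8, 0.0], [0.8, -0.6, 0.0], [0.0, -0.0, -1.0]]
F ex ey n [1.  2.9 8.6]
```

Request:
{"method": "drive_tool", "body": {"moves": [10,0.2,-0.2,0.1,0,0,6,10,0,0,0.1,0,0,6,10,0,0,0.1,0,0,6,10,0,0,0.2,0,0,6,10,0,0,0.1,0,0,6,10,0,0,0.2,0,0,6,10,0,0,0.1,0,0,6,10,0,0,0.1,0,0,6]}}

```text
t: 14.9
tool_pos: [0.4714, 0.1665, 0.3482]
orientation: [-2.997, -0.305, -0.868]
force: [-0.7, 2.6, 4.9]
opening: 0.0284
gripper_force: 59.9
```

```bash
python3 -c "
from h import *
fr()"
```

```text
t 14.9 q [ 0.269 -0.384  2.116 -0.11   0.856  1.685] p [0.4714 0.1665 0.3482] F [-0.7  2.6  4.9] M [ 0.53 -0.09  0.52] op 0.0284
tip ex,ey,n [ -0.09  -0.03 -13.64] psi -84.9 tilt 0.15 M axes tool [[1.0, 0.09, 0.0], [0.09, -1.0, 0.0], [0.0, -0.0, -1.0]]
F ex ey n [2.7 2.8 5.5]
```

Request:
{"method": "drive_tool", "body": {"moves": [10,0.3,-0.3,0.2,0,0,6,10,0,0,0.1,0,0,6,10,0,0,0.2,0,0,6,10,0,0,0.1,0,0,6,10,0,0,0.2,0,0,6,10,0,0,0.1,0,0,6,10,0,0,0.2,0,0,6,10,0,0,0.1,0,0,6]}}

```text
t: 15.7
tool_pos: [0.4723, 0.1665, 0.3475]
orientation: [-2.675, 0.879, -0.738]
force: [-2.7, -0.6, 6.2]
opening: 0.0277
gripper_force: 59.9
```

```bash
python3 -c "
from h import *
fr()"
```

```text
t 15.7 q [ 0.269 -0.38   2.115 -0.112  0.854  2.524] p [0.4723 0.1665 0.3475] F [-2.7 -0.6  6.2] M [-0.1  -0.09  0.06] op 0.0277
tip ex,ey,n [  0.34  -0.44 -14.75] psi -132.9 tilt 0.18 M axes tool [[0.73, -0.68, 0.0], [-0.68, -0.73, -0.0], [0.0, -0.0, -1.0]]
F ex ey n [ 1.5 -0.2  7.8]
```

The tool has turned 222°, and the tip has gone about 4.2 mm deeper. I relieve 3° and withdraw along the axis.

Request:
{"method": "drive_tool", "body": {"moves": [10,0,0,-0.5,0,0,-3,10,0,0,-3,0,0,0,10,0,0,-4,0,0,0,10,0,0,-5,0,0,0,10,0,0,-10,0,0,0,10,0,0,-15,0,0,0,10,0,0,-15,0,0,0,10,0,0,0,0,0,0]}}

```text
t: 16.5
tool_pos: [0.4437, 0.1634, 0.3927]
orientation: [-2.71, 0.807, -0.75]
force: [0.2, -0.1, -0.6]
opening: 0.0279
gripper_force: 59.9
```

```bash
python3 - <<'E'
from h import *
from plant import robot
fr();p,R=st()
c=robot.read_camera("side");V=cloud(c)
mu=np.array([.6208,.1878,.106]);h=(V-mu)@N;r=V-M;lat=np.hypot(r@EX,r@EY)
for nm,lo in(("now",0),):
    m=(lat<.016)&(lat>.008)&(h>.012)&(h<.03)
    print("head h",np.percentile(h[m],[10,50,90]).round(4),m.sum())
    m=(lat<.055)&(lat>.025)&(abs(h)<.003)&(abs(r@EX)<.038)&(abs(r@EY)<.038);print("plate",np.median(h[m]).round(4))
S=load("pics/side0.npz");h0=(cloud(S)-mu)@N;r=cloud(S)-M;lat=np.hypot(r@EX,r@EY);m=(lat<.016)&(lat>.008)&(h0>.012)&(h0<.03);print("before",np.percentile(h0[m],[10,50,90]).round(4))
tip=p+R[:,2]*D;x,y=proj(c,tip).astype(int);f=6
cr=cv2.resize(c["color"][y-70:y+30,x-60:x+60],None,fx=f,fy=f,interpolation=cv2.INTER_CUBIC)
for s in(0,.03,.07,.11):
    q=(proj(c,tip-R[:,2]*s)-[x-60,y-70]+.5)*f;cv2.circle(cr,tuple(q.astype(int)),2,(255,0,0),-1)
cv2.imwrite("pics/crop6.png",cr[...,::-1])
rows(p,R,np.array([.44,.0318,.42]),yawdown(23-90),24,10)
E
```

```text
t 16.5 q [ 0.281 -0.505  2.121 -0.109  0.975  2.466] p [0.4437 0.1634 0.3927] F [ 0.2 -0.1 -0.6] M [0.01 0.58 0.05] op 0.0279
tip ex,ey,n [-0.17 -0.09 38.82] psi -129.6 tilt 0.14 M axes tool [[0.77, -0.64, 0.0], [-0.64, -0.77, -0.0], [0.0, -0.0, -1.0]]
F ex ey n [0.4 0.  0.5]
t 16.5 q [ 0.281 -0.505  2.121 -0.109  0.975  2.466] p [0.4437 0.1634 0.3927] F [ 0.2 -0.1 -0.6] M [0.01 0.58 0.05] op 0.0279
head h [0.0172 0.0213 0.0225] 275
plate -0.0001
before [0.0167 0.0252 0.0267]
10, 3.4, 4.2, -1.4, -0.3, -1.4, -2.3,
10, 3.2, 4.4, -1.4, -0.3, -1.4, -2.3,
10, 3.1, 4.5, -1.5, -0.3, -1.4, -2.3,
10, 2.7, 4.6, -1.5, -0.3, -1.4, -2.3,
10, 2.6, 4.7, -1.6, -0.3, -1.4, -2.3,
10, 2.3, 4.9, -1.6, -0.3, -1.4, -2.3,
10, 2.1, 4.9, -1.6, -0.3, -1.4, -2.3,
10, 1.9, 5, -1.7, -0.3, -1.4, -2.3,
10, 1.6, 5.1, -1.6, -0.3, -1.4, -2.3,
10, 1.4, 5.2, -1.7, -0.3, -1.4, -2.3,
10, 1.1, 5.2, -1.7, -0.3, -1.4, -2.3,
10, 0.8, 5.3, -1.7, -0.3, -1.4, -2.3,
10, 0.6, 5.3, -1.6, -0.3, -1.4, -2.3,
10, 0.4, 5.3, -1.7, -0.3, -1.4, -2.3,
10, 0.1, 5.4, -1.6, -0.3, -1.4, -2.3,
10, -0.2, 5.4, -1.6, -0.3, -1.4, -2.3,
10, -0.4, 5.3, -1.6, -0.3, -1.4, -2.3,
10, -0.6, 5.4, -1.5, -0.3, -1.4, -2.3,
10, -1, 5.3, -1.5, -0.3, -1.4, -2.3,
10, -1.1, 5.3, -1.4, -0.3, -1.4, -2.3,
10, -1.4, 5.3, -1.4, -0.3, -1.4, -2.3,
10, -1.7, 5.2, -1.3, -0.3, -1.4, -2.3,
10, -1.9, 5.1, -1.2, -0.3, -1.4, -2.3,
10, -2.1, 5, -1.2, -0.3, -1.4, -2.3,
```

View pics/crop6.png

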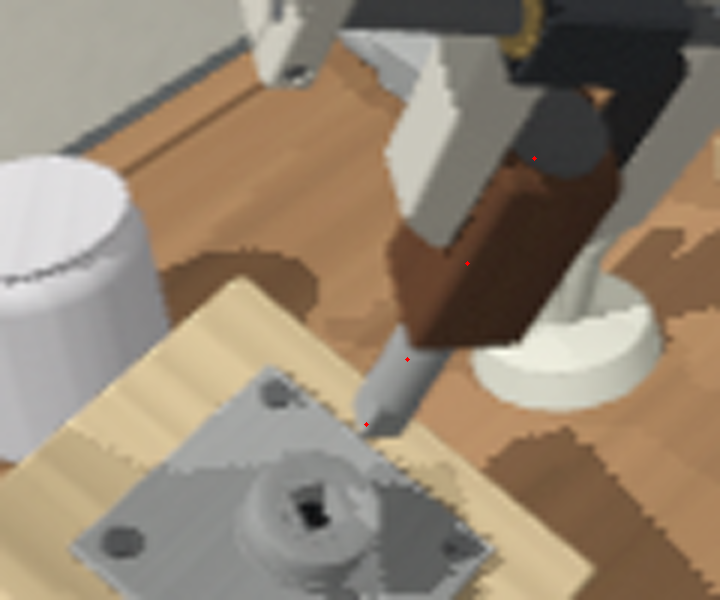

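Side view: the driver is straight in the grip (dots along its axis), and the head dropped only about 4.0–4.2 mm, too close to the 4 mm limit. I'll re-engage a quarter turn back and turn further for margin.

Request:
{"method": "drive_tool", "body": {"moves": [10,0,0,0,0,0,-8,10,0,0,0,0,0,-8,10,0,0,0,0,0,-8,10,0,0,0,0,0,-8,10,0,0,0,0,0,-8,10,0,0,0,0,0,-8,10,0,0,0,0,0,-8,10,0,0,0,0,0,-8]}}

```text
t: 17.35
tool_pos: [0.444, 0.1633, 0.3894]
orientation: [2.831, 0.789, 0.828]
force: [0.0, 0.0, -1.8]
opening: 0.0275
gripper_force: 59.9
```

Request:
{"method": "drive_tool", "body": {"moves": [10,0,0,4,0,0,-8,10,0,0,5,0,0,-8,10,0,0,6,0,0,-8,10,0,0,6,0,0,-8,10,0,0,6,0,0,0,10,0,0,5,0,0,0,10,0,0,0,0,0,0,10,0,0,0,0,0,0]}}

```text
t: 18.15
tool_pos: [0.4609, 0.1653, 0.3634]
orientation: [2.404, 1.465, 0.73]
force: [-0.5, 0.1, -0.9]
opening: 0.0279
gripper_force: 59.9
```

```bash
python3 -c "
from h import *
fr();p,R=st();rows(p,R,M-.00065*EX-.0001*EY+N*(D-.002),screwR(-33),1,10)"
```

```text
t 18.15 q [ 0.273 -0.429  2.121 -0.11   0.901  0.793] p [0.4609 0.1653 0.3634] F [-0.5  0.1 -0.9] M [-0.07  0.5  -0.01] op 0.0279
tip ex,ey,n [-1.91 -0.35  4.8 ] psi -33.7 tilt 0.1 M axes tool [[0.56, 0.83, -0.0], [0.83, -0.56, 0.0], [-0.0, -0.0, -1.0]]
F ex ey n [-0.4  0.2  0.6]
t 18.15 q [ 0.273 -0.429  2.121 -0.11   0.901  0.793] p [0.4609 0.1653 0.3634] F [-0.5  0.1 -0.9] M [-0.07  0.5  -0.01] op 0.0279
10, 0.4, 0.9, 6.8, 0, 0.1, -0.7,
```

Request:
{"method": "drive_tool", "body": {"moves": [10,0.4,0.9,3.5,0,0,0,10,0,0,3,0,0,0,10,0,0,1,0,0,0,10,0,0,1,0,0,0,10,0,0,1,0,0,0,10,0,0,1,0,0,0,10,0,0,0,0,0,0]}}

```text
t: 18.85
tool_pos: [0.4673, 0.1658, 0.3552]
orientation: [2.402, 1.467, 0.73]
force: [0.2, -0.4, -2.2]
opening: 0.0277
gripper_force: 59.9
```

```bash
python3 -c "
from h import *
fr()"
```

```text
t 18.85 q [ 0.27  -0.402  2.116 -0.11   0.877  0.791] p [0.4673 0.1658 0.3552] F [ 0.2 -0.4 -2.2] M [-0.12  0.58  0.06] op 0.0277
tip ex,ey,n [-0.63 -0.48 -5.54] psi -33.6 tilt 0.09 M axes tool [[0.55, 0.83, -0.0], [0.83, -0.55, 0.0], [-0.0, -0.0, -1.0]]
F ex ey n [-0.5 -0.3 -0.8]
```

Request:
{"method": "drive_tool", "body": {"moves": [10,0,0,0.8,0,0,0,10,0,0,0.8,0,0,0,10,0,0,0.8,0,0,0,10,0,0,0,0,0,0]}}

```text
t: 19.25
tool_pos: [0.4686, 0.1661, 0.3533]
orientation: [2.402, 1.467, 0.731]
force: [-0.8, 1.0, -1.2]
opening: 0.0278
gripper_force: 59.9
```

```bash
python3 -c "
from h import *
fr()"
```

```text
t 19.25 q [ 0.27  -0.396  2.116 -0.11   0.872  0.791] p [0.4686 0.1661 0.3533] F [-0.8  1.  -1.2] M [0.15 0.5  0.2 ] op 0.0278
tip ex,ey,n [-0.44 -0.31 -7.85] psi -33.6 tilt 0.07 M axes tool [[0.55, 0.83, -0.0], [0.83, -0.55, 0.0], [0.0, -0.0, -1.0]]
F ex ey n [-0.7  1.2  0.5]
```

It slides in freely. I push to the bottom.

Request:
{"method": "drive_tool", "body": {"moves": [10,0,0,1,0,0,0,10,0,0,1,0,0,0,10,0,0,1,0,0,0,10,0,0,1,0,0,0,10,0,0,1,0,0,0,10,0,0,1,0,0,0,10,0,0,0.8,0,0,0,10,0,0,0,0,0,0]}}

```text
t: 20.05
tool_pos: [0.4721, 0.1664, 0.3476]
orientation: [2.402, 1.467, 0.731]
force: [-2.2, 1.3, 0.2]
opening: 0.0273
gripper_force: 59.9
```

```bash
python3 -c "
from h import *
fr()"
```

```text
t 20.05 q [ 0.268 -0.379  2.114 -0.11   0.857  0.791] p [0.4721 0.1664 0.3476] F [-2.2  1.3  0.2] M [0.44 0.68 0.36] op 0.0273
tip ex,ey,n [ -0.47  -0.37 -14.57] psi -33.6 tilt 0.08 M axes tool [[0.55, 0.83, -0.0], [0.83, -0.55, 0.0], [-0.0, -0.0, -1.0]]
F ex ey n [-1.1  1.7  2.4]
```

Request:
{"method": "drive_tool", "body": {"moves": [10,0,0,0.3,0,0,6,10,0.1,0.1,0.1,0,0,6,10,0.1,0.1,0.1,0,0,6,10,0.1,0,0.1,0,0,6,10,0.1,0,0.1,0,0,6,10,0,0,0.1,0,0,6,10,0,0,0.2,0,0,6,10,0,0,0.1,0,0,6]}}

```text
t: 20.85
tool_pos: [0.4731, 0.1668, 0.3472]
orientation: [2.987, 0.383, 0.864]
force: [-1.5, 3.4, 1.4]
opening: 0.0277
gripper_force: 59.9
```

```bash
python3 -c "
from h import *
fr()"
```

```text
t 20.85 q [ 0.268 -0.376  2.112 -0.11   0.855  1.633] p [0.4731 0.1668 0.3472] F [-1.5  3.4  1.4] M [0.6  0.71 0.55] op 0.0277
tip ex,ey,n [  0.32  -0.07 -15.47] psi -81.9 tilt 0.07 M axes tool [[0.99, 0.14, 0.0], [0.14, -0.99, 0.0], [0.0, -0.0, -1.0]]
F ex ey n [0.3 3.7 2.9]
```

Request:
{"method": "drive_tool", "body": {"moves": [10,0,-0.2,0.2,0,0,6,10,0,0,0.1,0,0,6,10,0.1,0,0.2,0,0,6,10,0.1,0,0.1,0,0,6,10,0,0,0.2,0,0,6,10,0,0,0.1,0,0,6,10,0,0,0.1,0,0,6,10,0,0,0,0,0,6]}}

```text
t: 21.65
tool_pos: [0.4739, 0.1667, 0.3465]
orientation: [-2.709, 0.813, -0.748]
force: [-0.1, 0.3, -0.4]
opening: 0.0278
gripper_force: 59.9
```

```bash
python3 -c "
from h import *
fr()"
```

```text
t 21.65 q [ 0.268 -0.373  2.111 -0.111  0.853  2.471] p [0.4739 0.1667 0.3465] F [-0.1  0.3 -0.4] M [0.04 0.41 0.15] op 0.0278
tip ex,ey,n [  0.65  -0.56 -16.49] psi -129.9 tilt 0.12 M axes tool [[0.77, -0.64, 0.0], [-0.64, -0.77, 0.0], [0.0, -0.0, -1.0]]
F ex ey n [0.2 0.4 0.8]
```

Request:
{"method": "drive_tool", "body": {"moves": [10,0,0,-0.5,0,0,-4,10,0,0,-3,0,0,0,10,0,0,-4,0,0,0,10,0,0,-5,0,0,0,10,0,0,-12,0,0,0,10,0,0,-20,0,0,0,10,0,0,-20,0,0,0,10,0,0,0,0,0,0]}}

```text
t: 22.45
tool_pos: [0.4395, 0.1632, 0.4045]
orientation: [-2.748, 0.715, -0.767]
force: [0.9, -0.5, -0.1]
opening: 0.0275
gripper_force: 59.9
```

```bash
python3 - <<'E'
from h import *
from plant import robot
fr();p,R=st()
mu=np.array([.6208,.1878,.106])
for c in(load("pics/side0.npz"),robot.read_camera("side")):
    V=cloud(c);h=(V-mu)@N;r=V-M;lat=np.hypot(r@EX,r@EY);m=(lat<.015)&(lat>.009)&(h>.012)&(h<.03);print(np.percentile(h[m],[30,50,70,90]).round(4),m.sum())
rows(p,R,np.array([.44,.0318,.43]),yawdown(23-90),16,10)
E
```

```text
t 22.45 q [ 0.283 -0.526  2.114 -0.109  1.     2.396] p [0.4395 0.1632 0.4045] F [ 0.9 -0.5 -0.1] M [-0.04  0.57 -0.  ] op 0.0275
tip ex,ey,n [ 3.2   0.22 51.05] psi -125.7 tilt 0.29 M axes tool [[0.81, -0.58, 0.0], [-0.58, -0.81, -0.0], [0.01, -0.0, -1.0]]
F ex ey n [ 1.1 -0.4  0.5]
t 22.45 q [ 0.283 -0.526  2.114 -0.109  1.     2.396] p [0.4395 0.1632 0.4045] F [ 0.9 -0.5 -0.1] M [-0.04  0.57 -0.  ] op 0.0275
[0.0251 0.0257 0.0262 0.0268] 186
[0.019  0.0195 0.02   0.0208] 174
10, 4.8, 6.6, -1.8, -0.3, -2.1, -3.2,
10, 4.4, 6.8, -2, -0.3, -2.1, -3.2,
10, 4, 7.1, -2.1, -0.3, -2.1, -3.2,
10, 3.4, 7.3, -2.1, -0.3, -2.1, -3.2,
10, 3, 7.5, -2.3, -0.3, -2.1, -3.2,
10, 2.4, 7.7, -2.3, -0.3, -2.1, -3.2,
10, 2, 7.8, -2.3, -0.3, -2.1, -3.2,
10, 1.4, 7.8, -2.4, -0.3, -2.1, -3.2,
10, 0.8, 8, -2.4, -0.3, -2.1, -3.2,
10, 0.4, 8, -2.3, -0.3, -2.1, -3.2,
10, -0.2, 8.1, -2.3, -0.3, -2.1, -3.2,
10, -0.7, 8, -2.3, -0.3, -2.1, -3.2,
10, -1.3, 8, -2.1, -0.3, -2.1, -3.2,
10, -1.7, 7.9, -2.1, -0.3, -2.1, -3.2,
10, -2.3, 7.8, -2, -0.3, -2.1, -3.2,
10, -2.8, 7.7, -1.8, -0.3, -2.1, -3.2,
```

The head has descended 6.1 mm, about ¾ turn. Now I return the driver above its block.

Request:
{"method": "drive_tool", "body": {"moves": [10,4.8,6.6,-1.8,-0.3,-2.1,-3.2,10,4.4,6.8,-2,-0.3,-2.1,-3.2,10,4,7.1,-2.1,-0.3,-2.1,-3.2,10,3.4,7.3,-2.1,-0.3,-2.1,-3.2,10,3,7.5,-2.3,-0.3,-2.1,-3.2,10,2.4,7.7,-2.3,-0.3,-2.1,-3.2,10,2,7.8,-2.3,-0.3,-2.1,-3.2,10,1.4,7.8,-2.4,-0.3,-2.1,-3.2]}}

```text
t: 23.3
tool_pos: [0.4402, 0.0969, 0.4125]
orientation: [-3.009, 0.055, -0.391]
force: [-0.7, 0.5, -2.4]
opening: 0.0278
gripper_force: 59.9
```

Request:
{"method": "drive_tool", "body": {"moves": [10,0.8,8,-2.4,-0.3,-2.1,-3.2,10,0.4,8,-2.3,-0.3,-2.1,-3.2,10,-0.2,8.1,-2.3,-0.3,-2.1,-3.2,10,-0.7,8,-2.3,-0.3,-2.1,-3.2,10,-1.3,8,-2.1,-0.3,-2.1,-3.2,10,-1.7,7.9,-2.1,-0.3,-2.1,-3.2,10,-2.3,7.8,-2,-0.3,-2.1,-3.2,10,-2.8,7.7,-1.8,-0.3,-2.1,-3.2]}}

```text
t: 24.1
tool_pos: [0.4406, 0.0312, 0.4255]
orientation: [-3.064, -0.645, 0.024]
force: [-0.3, 0.8, -1.6]
opening: 0.0279
gripper_force: 59.9
```

Request:
{"method": "drive_tool", "body": {"moves": [10,0,0,0,0,0,0,10,0,0,0,0,0,0]}}

```text
t: 24.3
tool_pos: [0.4407, 0.0318, 0.4257]
orientation: [-3.064, -0.639, 0.02]
force: [1.9, 0.4, -1.9]
opening: 0.0279
gripper_force: 59.9
```

```bash
python3 - <<'E'
from h import *
from plant import robot
p,R=st();rows(p,R,np.array([.44,.0318,.344]),yawdown(-67),4,10)
E
```

```text
t 24.3 q [-0.048 -0.31   1.865  0.008  1.603  1.112] p [0.4407 0.0318 0.4257] F [ 1.9  0.4 -1.9] M [-0.02  0.13 -0.02] op 0.0279
10, 0.1, 0.2, 20.4, -0.2, 0.1, 0.1,
10, -0, 0.2, 20.4, -0.2, 0.1, 0.1,
10, -0, 0, 20.5, -0.2, 0.1, 0.1,
10, -0.1, 0, 20.4, -0.2, 0.1, 0.1,
```

Request:
{"method": "drive_tool", "body": {"moves": [10,0.1,0.2,20.4,-0.2,0.1,0.1,10,0,0.2,20.4,-0.2,0.1,0.1,10,0,0,20.5,-0.2,0.1,0.1,10,0,0,20.4,-0.2,0.1,0.1,10,0,0,0,0,0,0,10,0,0,0,0,0,0]}}

```text
t: 24.9
tool_pos: [0.4397, 0.032, 0.3449]
orientation: [3.076, 0.633, -0.005]
force: [-0.2, 0.2, -2.0]
opening: 0.0277
gripper_force: 59.9
```

```bash
python3 - <<'E'
from h import *
from plant import robot
p,R=st();im=[];tip=p+R[:,2]*D;H=np.array([.44,.0318,.06])
c=robot.read_camera("side");x,y=proj(c,H).astype(int);f=8
cr=cv2.resize(c["color"][y-45:y+25,x-35:x+35],None,fx=f,fy=f,interpolation=cv2.INTER_CUBIC)
for X,col in((tip,(255,0,0)),(tip-R[:,2]*.04,(255,0,0)),(H,(0,0,255))):
    q=(proj(c,X)-[x-35,y-45]+.5)*f;cv2.circle(cr,tuple(q.astype(int)),2,col,-1)
q=(proj(c,H+.01*np.array([[np.cos(t),np.sin(t),0] for t in np.linspace(0,6.28,40)]))-[x-35,y-45]+.5)*f;cv2.polylines(cr,[q.astype(np.int32)],True,(0,0,255),1)
cv2.imwrite("pics/crop7.png",cr[...,::-1]);rows(p,R,np.array([.44,.0318,.284]),yawdown(-67),6,10)
E
```

```text
t 24.9 q [-0.043 -0.278  1.986 -0.002  1.437  1.122] p [0.4397 0.032  0.3449] F [-0.2  0.2 -2. ] M [-0.03  0.15 -0.01] op 0.0277
10, 0.1, 0, 10.1, 0, 0, 0,
10, 0, 0.1, 10.2, 0, 0, 0,
10, 0.1, 0, 10.1, 0, 0, 0,
10, 0, 0.1, 10.2, 0, 0, 0,
10, 0.1, 0, 10.1, 0, 0, 0,
10, 0.1, 0.1, 10.1, 0, 0, 0,
```

View pics/crop7.png

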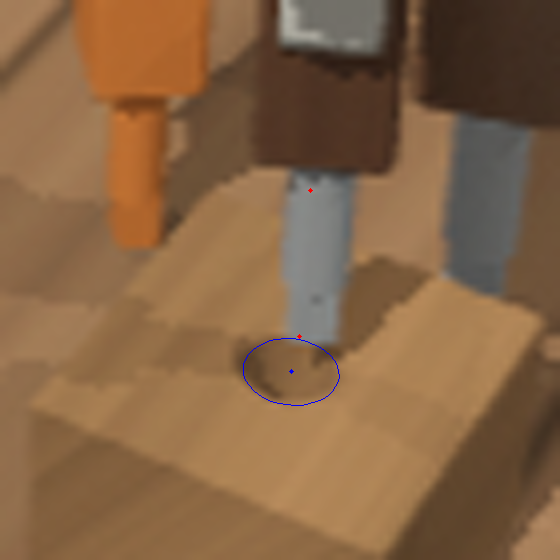

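Side view: the bit end (312,338) sits about 1.6 px to the right of the prediction, so the driver is about 2 mm along −tool x. The hole is centred where expected (290,370). I shift +1.8 mm in x and lower.

Request:
{"method": "drive_tool", "body": {"moves": [10,1,0,0,0,0,0,10,0.8,0,3,0,0,0,10,0,0,5,0,0,0,10,0,0,5,0,0,0,10,0,0,5,0,0,0,10,0,0,5,0,0,0,10,0,0,0,0,0,0]}}

```text
t: 25.65
tool_pos: [0.4411, 0.0324, 0.3207]
orientation: [3.076, 0.634, -0.008]
force: [-0.2, -1.0, -1.6]
opening: 0.0274
gripper_force: 59.9
```

```bash
python3 -c "
from h import *
p,R=st()"
```

```text
t 25.65 q [-4.200e-02 -2.520e-01  2.010e+00 -2.000e-03  1.388e+00  1.123e+00] p [0.4411 0.0324 0.3207] F [-0.2 -1.  -1.6] M [-0.01  0.19  0.04] op 0.0274
```

In the hole, free of force. I lower further.

Request:
{"method": "drive_tool", "body": {"moves": [10,0,0,9,0,0,0,10,0,0,9,0,0,0,10,0,0,9,0,0,0,10,0,0,7,0,0,0,10,0,0,3,0,0,0,10,0,0,1.5,0,0,0,10,0,0,0.8,0,0,0,10,0,0,0,0,0,0]}}

```text
t: 26.45
tool_pos: [0.4415, 0.0323, 0.2827]
orientation: [3.076, 0.634, -0.004]
force: [-0.2, 0.8, -2.7]
opening: 0.0275
gripper_force: 59.9
```

```bash
python3 -c "
from h import *
p,R=st()"
```

```text
t 26.45 q [-4.200e-02 -2.120e-01  2.048e+00 -2.000e-03  1.307e+00  1.123e+00] p [0.4415 0.0323 0.2827] F [-0.2  0.8 -2.7] M [-0.03  0.14  0.08] op 0.0275
```

Request:
{"method": "drive_tool", "body": {"moves": [10,0,0,0.8,0,0,0,10,0,0,0.7,0,0,0,10,0,0,0.7,0,0,0,10,0,0,0,0,0,0,10,0,0,0,0,0,0]}}

```text
t: 26.95
tool_pos: [0.4416, 0.0323, 0.2814]
orientation: [3.075, 0.634, -0.004]
force: [-4.3, 0.1, 7.2]
opening: 0.0277
gripper_force: 59.9
```

Seated (about +9 N). I release, opening to 50 mm only, then rise.

Request:
{"method": "drive_tool", "body": {"moves": [31,0,0,-0.5,0,0,0,40,0,0,0,0,0,0,50,0,0,0,0,0,0,50,0,0,0,0,0,0,50,0,0,-5,0,0,0,50,0,0,-15,0,0,0,50,0,0,-25,0,0,0,50,0,0,-30,0,0,0]}}

```text
t: 27.75
tool_pos: [0.4411, 0.0325, 0.3559]
orientation: [3.076, 0.634, -0.008]
force: [0.4, -0.0, 0.3]
opening: 0.0498
gripper_force: 0.0
```

Request:
{"method": "drive_tool", "body": {"moves": [50,0,0,-40,0,0,0,50,0,0,-40,0,0,0,50,0,0,0,0,0,0,50,0,0,0,0,0,0]}}

```text
t: 28.15
tool_pos: [0.4421, 0.0326, 0.4372]
orientation: [3.075, 0.634, -0.001]
force: [0.8, -0.4, 0.8]
opening: 0.05
gripper_force: 0.0
```

```bash
python3 - <<'E'
from h import *
from plant import robot
p,R=st();c=robot.read_camera("side");cv2.imwrite("pics/side9.png",c["color"][...,::-1]);V=cloud(c)
m=(np.linalg.norm(V[...,:2]-[.44,.0318],axis=-1)<.03)&(V[...,2]>.122)&(V[...,2]<.14);print(V[m].mean(0),np.percentile(V[m][:,2],[5,50,95]))
E
```

```text
t 28.15 q [-0.041 -0.317  1.849 -0.002  1.609  1.123] p [0.4421 0.0326 0.4372] F [ 0.8 -0.4  0.8] M [-0.06  0.11 -0.01] op 0.05
[0.43791687 0.03442428 0.1266103 ] [0.12301241 0.12681305 0.12957091]
```

View pics/side9.png

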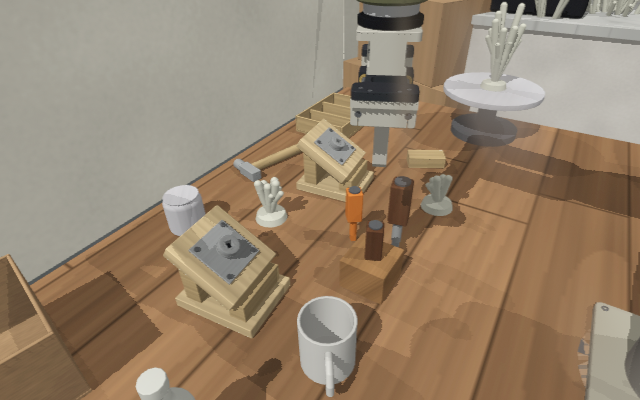

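The driver stands upright in its block at (374,240), its top at z = 0.127. The casts at (270,200) and (438,193) have not moved. The screw head at (229,245) is lower than before. I hand the job in.

```bash
python3 -c "
from plant import robot
print(robot.close_job())"
```

```text
the job is handed in; nothing more can be done
None
```

The job is handed in at about 28 s: by camera the left stand's screw went in about 6 mm (¾ turn clockwise, driver on its axis, in two engagements because the first came out too close to half a turn), the driver is upright in its block and the casts look unmoved.

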